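# Cover plate onto the measuring stage's guide pins

## Task

Put the blue cover plate on the green measuring stage: pick it up by its black grip and, keeping it level and in hand, lower it so that both guide pins enter its two holes together and it lies flat on the steel top of the stage; then let go. Leave the orange plate and the grey casting where they are.

Things in the scene. Friction and masses are not known exactly. Their poses are not given: they have to be found in the camera images.
- cover: Blue plate lying loose on the bench, 160 x 90 x 10 mm (x, y, z), about 0.4 kg. Origin: centre of its underside; x along its length, z up. Two 28 mm through holes at x = -50 and +50 mm, y = 0. Mid-top stands a black grip block, 44 mm long in x, 16 mm wide in y, 40 mm high (its top 50 mm above the origin): pinch it across y. Fits either way round (half turn).
- stage: Green stage, fixed: base 180 x 110 x 16 mm, bare steel top 150 x 80 mm (x, y); a thimble juts to x = -104 mm, below the top. Origin: centre of its underside, on the bench. Flat top at z = 60 mm: the cover's origin when home. Two upright brass pins on the top at x = -50 and +50 mm, y = 0: 14 mm thick, 30 mm tall (tips at z = 90 mm), the upper 16 mm tapering to a 4 mm tip.
- spare: Orange plate, a bystander, loose on the bench: the same size, mass and black grip as the blue one, but its two holes are only 10 mm wide and do not pass the pins. Origin: centre of its underside, x along its length.
- casting: Grey cast flange with two round discs on a neck, a bystander, standing loose on the bench at the far side: up to 80 mm in diameter, 56 mm high, 0.9 kg. Origin: centre of its underside.
There are look-alikes about, which are no part of the job. Several things have the shape of the cover; the one meant has the colours described above.

How it is judged:
By the outcome, as a careful person would: the job done as asked, in the order asked, and still so for the second after the job is handed in, with the robot touching nothing.
It also fails if it takes over 38 s, if anything falls off the work surface, if the arm or the gripper's body presses on something with over 40 N, if the wrist force passes 120 N, or if a joint passes its speed limit or range.

## Robot

A 7-joint arm with a two-finger parallel gripper is mounted at the origin on the work surface. World frame = base frame: x ahead of the robot, y to its left, z up, the work surface at z = 0. Lengths are in m, angles in rad, forces in N, time in s.
With the tool pointing down it reaches from about 0.4 to 0.85 m from the base axis. Payload 10.4 kg.
Tool frame: the origin (TCP) lies at the very end of the fingers, on their centre line; the grasp point (between the pads) lies 19 mm behind it (r.pinch_z is the distance from the TCP to the grasp point, in m); z points along the fingers, y is the line along which they close (so a half turn about z gives the same grasp; the last joint's range is limited). The gripper opens to 87 mm and grips with 3 to 60 N. Pads are 19 mm wide; open, the fingers measure 117 mm over their backs; the gripper's body (75 mm by 190 mm) begins 51 mm behind the grasp point.
Start: joints at [1.19, 0.332, -0.065, 1.46, 0.022, 1.35, -0.088], TCP at [0.219, -0.585, 0.223] pointing down, gripper open.
Joint ranges: [-2.6, 2.6], [-0.5, 2.12], [-1.47, 1.34], [0.16, 2.42], [-1.27, 4.41], [0.06, 2.06], [-2.6, 2.6]. Speed limits (rad/s): [2.22, 2.22, 2.79, 2.79, 3.14, 3.14, 3.14].

## Interface

Orientations are given as a unit quaternion [x, y, z, w].
In Python, from bench import r, camera gives the robot as it stands. The module is installed in compiled form; this text tells all that it offers.
- The arm moves only by the shell command python3 -m pendant 'ROWS' [FORCE]. ROWS is JSON, a list of rows, each an object with "dp": the shift along the tool's x, y, z as a fraction of full scale, a list of three; "rotation": the turn, a rotation vector about the tool's x, y, z as a fraction of full scale, a list of three; "jaw": the opening, from 0 (shut) to 1 (fully open). A call has 1 to 8 rows; each row is the pose to reach, as a shift and turn from the pose commanded when the call began, along the tool's axes at that moment, turning the shorter way round; what a row does not reach only later rows make up. Full scale, the value 1, is 0.15 m for a shift and 2 pi rad for a turn. A row lasts 1/8 s, in which the tool goes at most 62.5 mm and 10.7 degrees, less where a joint would pass 70% of its speed; a pose out of reach is approached as far as the arm can. A call with a number of a shift or a turn outside -1 to 1 is refused whole. A call with a gripper value outside its range is refused whole. The fingers move at their own pace and stop on an object; FORCE is the grip in N (left out, the last holds). Time passes only in rows, so rows that repeat a pose let the fingers close. It gives the time, the measured TCP pose, the force, the opening and the grip force at its end, in the units of the state.
- r.read_state(): the state, without advancing time (a new reading comes with each control period).
- camera(name): name is "scene" or "top" or "wrist"; returns a dict with "image" (400x640x3 uint8, red, green, blue), "z_map" (400x640 float32, m along the optical axis (not along the pixel's ray), 0 where there is no reading), "mtx" (3x3 intrinsics, pixels), "T" (4x4, takes a point from camera to world coordinates). Camera axes: x right, y down, z forward; pixel columns grow to the right and rows downward; lengths in m; the calibration is good to about 2 mm. The wrist camera is an equidistant fisheye: a pixel r from the principal point sees the ray r / f radians off the axis. A picture is of the moment at which its call begins.
- r.close_job(): hands the job in; it is judged then, once.
The state is a dict: "time": time; "joint_positions": joint angles; "joint_vel": joint speeds; "joint_torque": joint torques, N m; "ee_pos": TCP position; "eef_rot": TCP orientation; "ft_force": force on the tool from outside, world axes, zero at the start; "torque": the same for the moment, N m; "width": finger opening in m; "grip_force": force on a finger pad.
Only numpy, scipy, OpenCV 4.12 (cv2) and the standard library are available. Lean on these libraries where they do the work, as an engineer would, in place of code of your own. Each camera call takes 0.05 s, during which the arm holds its last target. There are 200 camera calls.

## Working session

There is one attempt and no reset: what is moved stays moved. The work goes in short steps, Python scripts to look and compute and a shell command to move; the robot and the scene stay as the last step left them, time stands still between calls to the robot, and variables do not carry over. Pictures are saved under pics/ and viewed, at most 10 in all, crops included, and the job is handed in when it is done.

```bash
mkdir -p pics
python3 - <<'E'
from bench import r,camera
import cv2,numpy as np
s=r.read_state();print(s['time'],s['ee_pos'],s['eef_rot'],s['width'],r.pinch_z)
for n in ['scene','top']:
    c=camera(n);np.savez(f'{n}0.npz',**c);cv2.imwrite(f'pics/{n}0.png',c['image'][:,:,::-1]);print(c['mtx'],c['T'])
E
```

```text
0.0 [ 0.21874997 -0.58506555  0.22176424] [ 9.84037063e-01  1.77962305e-01 -1.49759613e-04 -6.74261237e-04] 0.08730051904226752 0.0187
[[403.94273497   0.         319.42214588]
 [  0.         403.94273497 196.77268155]
 [  0.           0.           1.        ]] [[-0.65952815  0.53572613 -0.52727613  0.96398059]
 [ 0.75163279  0.47786963 -0.45463036  0.42015925]
 [ 0.00841189 -0.69615955 -0.71783781  0.71591859]
 [ 0.          0.          0.          1.        ]]
[[484.92143141   0.         312.56840592]
 [  0.         484.92143141 202.58277061]
 [  0.           0.           1.        ]] [[-0.01172603 -0.98638441  0.16403748  0.25142538]
 [-0.9997882   0.00879072 -0.01860861  0.02626647]
 [ 0.01691323 -0.16422094 -0.98627857  1.2484793 ]
 [ 0.          0.          0.          1.        ]]
```

View pics/top0.png

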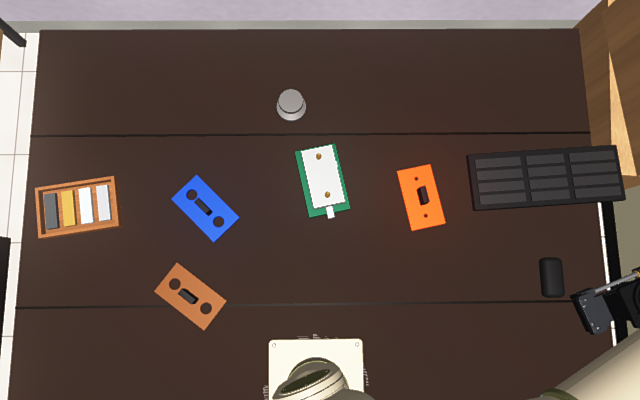

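View pics/scene0.png

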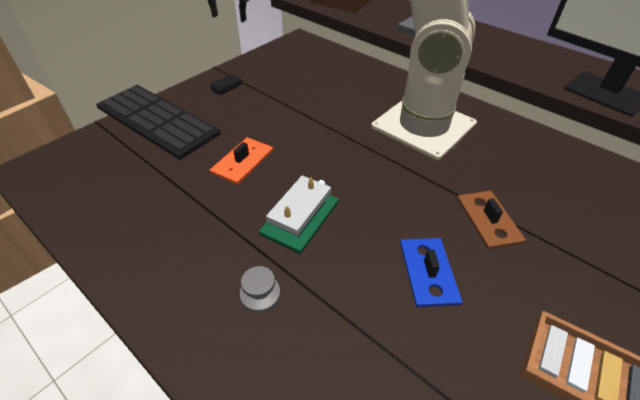

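The top view shows the blue cover at (205,208), the stage at (322,180) with its pins at (319,156) and (327,195), the orange plate at (421,197), the casting at (291,104) and a brown look-alike at (190,296). The scene view agrees. Next I measure the blue plate and the stage in both cameras.

```bash
cat > h.py <<'E'
import numpy as np,cv2
def onplane(c,uv,z):
    uv=np.atleast_2d(uv).astype(float);K=c['mtx'];T=c['T']
    d=np.c_[(uv-K[[0,1],[2,2]])/K[0,0],np.ones(len(uv))]@T[:3,:3].T;o=T[:3,3]
    return (o+d*((z-o[2])/d[:,2])[:,None])[:,:2]
def rect(c,mask,z,zlo,zhi):
    """world min-area rect of mask pixels whose depth height is within zlo..zhi"""
    v,u=np.nonzero(mask);K=c['mtx'];T=c['T'];zm=c['z_map'][v,u]
    p=np.c_[(u-K[0,2])/K[0,0]*zm,(v-K[1,2])/K[0,0]*zm,zm]@T[:3,:3].T+T[:3,3]
    k=(p[:,2]>zlo)&(p[:,2]<zhi);w=onplane(c,np.c_[u,v][k],z)
    # drop strays: largest blob
    m=np.zeros(mask.shape,np.uint8);m[v[k],u[k]]=1
    n,l,st,_=cv2.connectedComponentsWithStats(m);b=1+st[1:,4].argmax();v,u=np.nonzero(l==b)
    w=onplane(c,np.c_[u,v],z);(cx,cy),(a,bb),_=R=cv2.minAreaRect((w*1000).astype(np.float32))
    q=cv2.boxPoints(R);e=max((q[1]-q[0],q[2]-q[1]),key=np.linalg.norm)
    return (round(cx,1),round(cy,1)),(round(a,1),round(bb,1)),'yaw',round(np.degrees(np.arctan2(e[1],e[0]))%180,1),'z',p[k][:,2].mean().round(4)
E
python3 - <<'E'
import numpy as np,cv2
from h import *
for n in ['top','scene']:
    c=dict(np.load(n+'0.npz'));h=cv2.cvtColor(c['image'],cv2.COLOR_RGB2HSV);H,S,V=[h[...,i] for i in range(3)]
    print(n,'blue',rect(c,(H>105)&(H<130)&(S>150)&(V>80),.01,-.01,.025))
    print('steel',rect(c,(S<40)&(V>150),.06,.05,.07))
    print('green',rect(c,(H>60)&(H<95)&(S>120)&(V>40),.016,-.01,.03))
    # dark hole / grip blobs in blue
    m=((H>105)&(H<130)&(S>150)&(V>80)).astype(np.uint8)
    cs,hi=cv2.findContours(m,cv2.RETR_CCOMP,cv2.CHAIN_APPROX_NONE)
    for k,x in zip(cs,hi[0]):
        if x[3]>=0 and cv2.contourArea(k)>20:
            M=cv2.moments(k);p=[M['m10']/M['m00'],M['m01']/M['m00']];print(' inner',np.round(p,1),onplane(c,p,.01).round(4),M['m00'])
    b=((H>10)&(H<30)&(S>90)&(V>60)).astype(np.uint8)
    nn,l,st,ce=cv2.connectedComponentsWithStats(b)
    for i in range(1,nn):
        if 10<st[i,4]<150: print(' brass',st[i],onplane(c,ce[i],.075).round(4))
E
for a in top:270,130,110,100 scene:250,160,110,100; do python3 - $a <<'E'
import sys,cv2
n,b=sys.argv[1].split(':');x,y,w,h=map(int,b.split(','))
cv2.imwrite(f'pics/{n}_stage.png',cv2.resize(cv2.imread(f'pics/{n}0.png')[y:y+h,x:x+w],None,fx=5,fy=5,interpolation=cv2.INTER_CUBIC))
E
done
```

```text
top blue ((446.1, 280.5), (162.8, 90.5), 'yaw', np.float32(44.8), 'z', np.float64(0.0095))
steel ((516.4, -21.8), (150.6, 79.8), 'yaw', np.float32(11.7), 'z', np.float64(0.0595))
green ((510.1, 9.6), (179.7, 45.7), 'yaw', np.float32(12.1), 'z', np.float64(0.016))
 inner [218.4 221.4] [[0.4106 0.2451]] 95.5
 inner [203.  206.4] [[0.4499 0.2854]] 129.0
 inner [191.6 194.5] [[0.4813 0.3154]] 93.0
 brass [ 0 29  3 26 43] [[0.8798 0.8011]]
 brass [317 153   4   6  19] [[ 0.5646 -0.0116]]
 brass [325 192   5   6  22] [[ 0.4674 -0.0317]]
 brass [633 270   7   8  24] [[ 0.2661 -0.7794]]
 brass [301 310  10   8  18] [[0.1825 0.0234]]
 brass [315 310  13  20  55] [[ 0.1674 -0.0126]]
 brass [292 317   6  12  17] [[0.1608 0.0512]]
 brass [310 317   8   7  14] [[0.1652 0.0064]]
 brass [348 317   6   9  13] [[ 0.1621 -0.0818]]
 brass [287 319   6   6  14] [[0.1636 0.0601]]
 brass [296 323   3   7  11] [[0.1532 0.0436]]
 brass [270 331   6   5  11] [[0.1378 0.1021]]
 brass [301 330   7   4  11] [[0.1401 0.0283]]
 brass [326 332  14   4  23] [[ 0.1349 -0.0411]]
 brass [256 341   8   8  17] [[0.1112 0.131 ]]
 brass [259 355   7   7  12] [[0.0807 0.1268]]
 brass [559 394   9   6  22] [[-0.0136 -0.5729]]
 brass [569 395   7   5  16] [[-0.0171 -0.5909]]
scene blue ((452.3, 281.9), (164.2, 91.7), 'yaw', np.float32(44.7), 'z', np.float64(0.0088))
steel ((521.2, -20.6), (150.3, 80.0), 'yaw', np.float32(11.7), 'z', np.float64(0.0592))
green ((524.7, -17.6), (185.0, 112.3), 'yaw', np.float32(11.8), 'z', np.float64(0.0141))
 inner [434.9 291. ] [[0.4887 0.317 ]] 120.0
 inner [429.6 260.8] [[0.432  0.2715]] 398.0
 brass [309 177   4  12  40] [[ 0.4732 -0.0303]]
 brass [285 206   5  11  42] [[ 0.5727 -0.008 ]]
```

View pics/top_stage.png

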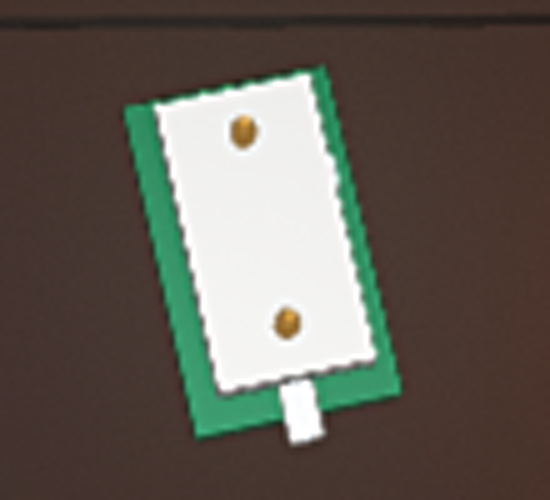

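The stage is at about (0.519, -0.021) with yaw 11.7° and the blue cover at about (0.448, 0.281) with yaw 44.8°. Sizes and heights match the given ones, and the two cameras agree on the offset between them to 1.5 mm. I start by moving towards the cover.

```bash
cat > go.py <<'E'
import sys,numpy as np
from scipy.spatial.transform import Rotation as R
from bench import r
x,y,z,yaw=map(float,sys.argv[1:5]);s=r.read_state();q=R.from_quat(s['eef_rot'])
d=np.array([x,y,z])-s['ee_pos'];t=R.from_euler('ZX',[yaw,180],degrees=True)
print('t',s['time'],'pos',np.round(s['ee_pos'],4),'F',np.round(s['ft_force'],1),'w',round(s['width'],4),'g',s['grip_force'])
print('dp',(q.inv().apply(d)/.15).round(4),'rot',((q.inv()*t).as_rotvec()/2/np.pi).round(4))
E
P="python3 -m pendant"
$P '[{"dp":[1,-1,0],"rotation":[0,0,0],"jaw":1},{"dp":[1,-1,0],"rotation":[0,0,0],"jaw":1},{"dp":[1,-1,0],"rotation":[0,0,0],"jaw":1},{"dp":[1,-1,0],"rotation":[0,0,0],"jaw":1},{"dp":[1,-1,0],"rotation":[0,0,0],"jaw":1}]' 
$P '[{"dp":[1,-1,0],"rotation":[0,0,0],"jaw":1},{"dp":[1,-1,0],"rotation":[0,0,0],"jaw":1},{"dp":[1,-1,0],"rotation":[0,0,0],"jaw":1},{"dp":[1,-1,0],"rotation":[0,0,0],"jaw":1},{"dp":[1,-1,0],"rotation":[0,0,0],"jaw":1}]'
python3 go.py .448 .281 .2 44.8
```

```text
time: 0.72
ee_pos: [0.3079, -0.3907, 0.2227]
eef_rot: [0.984, 0.18, 0.0, 0.0]
ft_force: [-0.4, 0.2, -0.3]
width: 0.087
grip_force: 0.0
time: 1.35
ee_pos: [0.3954, -0.1989, 0.2225]
eef_rot: [0.984, 0.179, 0.0, 0.0]
ft_force: [-0.3, -0.3, -1.3]
width: 0.0869
grip_force: 0.0
t 1.35 pos [ 0.3954 -0.1989  0.2225] F [-0.3 -0.3 -1.3] w 0.0869 g 0.0
dp [ 1.455  -2.8706  0.1504] rot [ 0.     -0.     -0.0672]
```

```bash
P="python3 -m pendant"
$P '[{"dp":[0.8,-1,0],"rotation":[0,0,0],"jaw":1},{"dp":[0.8,-1,0],"rotation":[0,0,0],"jaw":1},{"dp":[0.8,-1,0],"rotation":[0,0,0],"jaw":1},{"dp":[0.8,-1,0],"rotation":[0,0,0],"jaw":1},{"dp":[0.8,-1,0],"rotation":[0,0,0],"jaw":1}]' >/dev/null
$P '[{"dp":[0.65,-1,0],"rotation":[0,0,0],"jaw":1},{"dp":[0.65,-1,0],"rotation":[0,0,0],"jaw":1},{"dp":[0.65,-1,0],"rotation":[0,0,0],"jaw":1},{"dp":[0.65,-1,0],"rotation":[0,0,0],"jaw":1},{"dp":[0.65,-1,0],"rotation":[0,0,0],"jaw":1}]' >/dev/null
$P '[{"dp":[0,-0.87,0.5],"rotation":[0,0,-0.067],"jaw":1},{"dp":[0,-0.87,0.5],"rotation":[0,0,-0.067],"jaw":1},{"dp":[0,-0.87,0.5],"rotation":[0,0,-0.067],"jaw":1},{"dp":[0,-0.87,0.5],"rotation":[0,0,-0.067],"jaw":1},{"dp":[0,-0.87,0.5],"rotation":[0,0,-0.067],"jaw":1}]'
python3 go.py .448 .281 .022 44.8
python3 - <<'E'
from bench import r,camera
import cv2,numpy as np
for n in ['wrist']:
    c=camera(n);np.savez(f'{n}1.npz',**c);cv2.imwrite(f'pics/{n}1.png',c['image'][:,:,::-1]);print(c['mtx'],c['T'])
E
```

```text
time: 3.22
ee_pos: [0.4493, 0.2775, 0.1478]
eef_rot: [0.926, 0.378, 0.0, 0.001]
ft_force: [-0.4, -0.2, -0.7]
width: 0.0871
grip_force: 0.0
t 3.225 pos [0.4493 0.2775 0.1478] F [-0.4 -0.2 -0.7] w 0.0871 g 0.0
dp [ 0.0101 -0.024   0.8385] rot [ 0.0002  0.0001 -0.0012]
[[309.70691629   0.         320.53628261]
 [  0.         309.70691629 199.98978974]
 [  0.           0.           1.        ]] [[ 0.69969653 -0.69012828 -0.18479105  0.50137902]
 [-0.71443699 -0.67511024 -0.18386394  0.32783994]
 [ 0.00213538  0.26067052 -0.96542546  0.30836303]
 [ 0.          0.          0.          1.        ]]
```

View pics/wrist1.png

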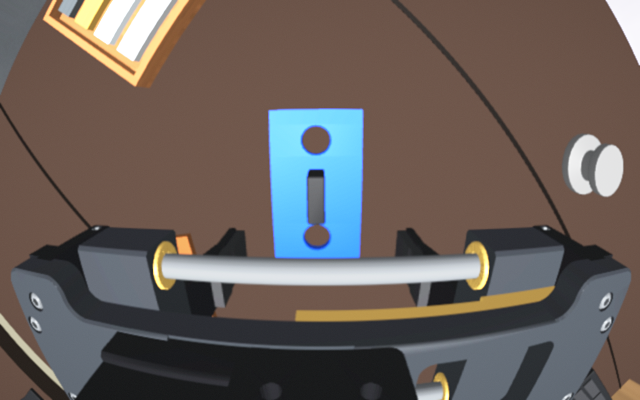

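The wrist view shows the blue plate under the open fingers: holes at (316,140) and (317,237), grip at (316,197), well between the fingers. I check the hole positions from here.

```bash
cat >> h.py <<'E'
def fish(c,uv,z):
    uv=np.atleast_2d(uv).astype(float);K=c['mtx'];T=c['T'];d=(uv-K[[0,1],[2,2]])/K[0,0]
    t=np.linalg.norm(d,axis=1,keepdims=True);ray=np.c_[d/t*np.sin(t),np.cos(t)]@T[:3,:3].T;o=T[:3,3]
    return (o+ray*((z-o[2])/ray[:,2])[:,None])[:,:2]
E
python3 - <<'E'
from h import *
c=dict(np.load('wrist1.npz'));I=c['image'].astype(int)
m=((I[...,2]>I[...,0]+60)).astype(np.uint8)
cs,hi=cv2.findContours(m,cv2.RETR_CCOMP,cv2.CHAIN_APPROX_NONE)
for k,x in zip(cs,hi[0]):
    if x[3]>=0 and cv2.contourArea(k)>100:
        (a,b),(w,h),g=cv2.fitEllipse(k);print((a,b),(w,h),fish(c,(a,b),.01).round(4))
p=fish(c,[(316,140),(317,237),(316,172)],.01);print(p,np.linalg.norm(p[0]-p[1]),p[:2].mean(0),np.degrees(np.arctan2(*(p[0]-p[1])[::-1])))
E
```

```text
(315.9943542480469, 210.8860626220703) (21.51582145690918, 93.21588897705078) [[0.4329 0.2663]]
(315.53485107421875, 139.56655883789062) (27.41400909423828, 27.6401309967041) [[0.4838 0.3165]]
[[0.48383214 0.3158572 ]
 [0.41332545 0.24584059]
 [0.46140256 0.29399826]] 0.09936557471585139 [0.4485788 0.2808489] 44.80017805624793
```

```bash
P="python3 -m pendant"
$P '[{"dp":[0.012,-0.019,0.3],"rotation":[0,0,-0.001],"jaw":1},{"dp":[0.012,-0.019,0.6],"rotation":[0,0,-0.001],"jaw":1},{"dp":[0.012,-0.019,0.8],"rotation":[0,0,-0.001],"jaw":1},{"dp":[0.012,-0.019,0.875],"rotation":[0,0,-0.001],"jaw":1},{"dp":[0.012,-0.019,0.875],"rotation":[0,0,-0.001],"jaw":1},{"dp":[0.012,-0.019,0.875],"rotation":[0,0,-0.001],"jaw":1}]'
python3 go.py .4486 .2808 .016 44.8
$P '[{"dp":[0,0,0],"rotation":[0,0,0],"jaw":0},{"dp":[0,0,0],"rotation":[0,0,0],"jaw":0},{"dp":[0,0,0],"rotation":[0,0,0],"jaw":0},{"dp":[0,0,0],"rotation":[0,0,0],"jaw":0},{"dp":[0,0,0],"rotation":[0,0,0],"jaw":0},{"dp":[0,0,0],"rotation":[0,0,0],"jaw":0},{"dp":[0,0,0],"rotation":[0,0,0],"jaw":0},{"dp":[0,0,0],"rotation":[0,0,0],"jaw":0}]' 40
```

```text
time: 4.03
ee_pos: [0.4482, 0.2835, 0.0177]
eef_rot: [0.924, 0.382, 0.001, 0.0]
ft_force: [0.9, 0.3, -0.4]
width: 0.0871
grip_force: 0.0
t 4.025 pos [0.4482 0.2835 0.0177] F [ 0.9  0.3 -0.4] w 0.0871 g 0.0
dp [-0.0109  0.0149  0.0113] rot [ 0.0002 -0.0003  0.0004]
time: 5.03
ee_pos: [0.4473, 0.2831, 0.0163]
eef_rot: [0.924, 0.382, 0.0, 0.0]
ft_force: [-0.2, -0.2, 0.2]
width: 0.0159
grip_force: 40.0
```

Gripped at 15.9 mm, the width of the grip. Now I lift.

```bash
P="python3 -m pendant"
$P '[{"dp":[0,0,-0.1],"rotation":[0,0,0],"jaw":0},{"dp":[0,0,-0.35],"rotation":[0,0,0],"jaw":0},{"dp":[0,0,-0.6],"rotation":[0,0,0],"jaw":0},{"dp":[0,0,-0.85],"rotation":[0,0,0],"jaw":0},{"dp":[0,0,-1],"rotation":[0,0,0],"jaw":0},{"dp":[0,0,-1],"rotation":[0,0,0],"jaw":0}]'
python3 go.py .519 -.021 .166 11.7
```

```text
time: 5.78
ee_pos: [0.4476, 0.2839, 0.168]
eef_rot: [0.924, 0.383, 0.001, 0.0]
ft_force: [0.5, 0.8, -4.9]
width: 0.0157
grip_force: 40.0
t 5.775 pos [0.4476 0.2839 0.168 ] F [ 0.5  0.8 -4.9] w 0.0157 g 39.999858448281884
dp [-1.1003  1.7743  0.0132] rot [ 0.0001 -0.0005  0.0925]
```

```bash
P="python3 -m pendant"
$P '[{"dp":[-0.1,0.16,0],"rotation":[0,0,0.015],"jaw":0},{"dp":[-0.25,0.4,0],"rotation":[0,0,0.035],"jaw":0},{"dp":[-0.4,0.64,0],"rotation":[0,0,0.055],"jaw":0},{"dp":[-0.55,0.88,0],"rotation":[0,0,0.075],"jaw":0},{"dp":[-0.55,0.88,0],"rotation":[0,0,0.092],"jaw":0},{"dp":[-0.55,0.88,0],"rotation":[0,0,0.092],"jaw":0}]' >/dev/null
python3 go.py .519 -.021 .166 11.7
```

```text
t 6.525 pos [0.4813 0.1313 0.1652] F [ 0.4  0.6 -4.3] w 0.0161 g 40.00084452331066
dp [ 0.0371  1.0456 -0.0054] rot [-0.      0.0003  0.0005]
```

```bash
P="python3 -m pendant"
$P '[{"dp":[0,0.2,0],"rotation":[0,0,0],"jaw":0},{"dp":[0.01,0.5,0],"rotation":[0,0,0],"jaw":0},{"dp":[0.03,0.8,0],"rotation":[0,0,0],"jaw":0},{"dp":[0.035,1,0],"rotation":[0,0,0],"jaw":0},{"dp":[0.035,1,0],"rotation":[0,0,0],"jaw":0},{"dp":[0.035,1,0],"rotation":[0,0,0],"jaw":0},{"dp":[0.035,1,0],"rotation":[0,0,0],"jaw":0}]' 
python3 go.py .519 -.021 .166 11.7
python3 - <<'E'
from bench import r,camera
import cv2,numpy as np
for n in ['wrist','top','scene']:
    c=camera(n);np.savez(f'{n}2.npz',**c);cv2.imwrite(f'pics/{n}2.png',c['image'][:,:,::-1])
a=cv2.imread('pics/wrist2.png');b=cv2.imread('pics/scene2.png')
cv2.imwrite('pics/both2.png',np.hstack([cv2.resize(a[80:320,200:440],(400,400)),cv2.resize(b[60:260,200:400],(400,400))]))
E
```

```text
time: 7.4
ee_pos: [0.5177, -0.0125, 0.1661]
eef_rot: [0.994, 0.105, -0.0, -0.0]
ft_force: [-0.9, -0.0, -4.3]
width: 0.0155
grip_force: 40.0
t 7.4 pos [ 0.5177 -0.0125  0.1661] F [-0.9 -0.  -4.3] w 0.0155 g 39.99995690770447
dp [-0.0036  0.0571  0.0009] rot [-0.0001  0.      0.001 ]
```

View pics/both2.png

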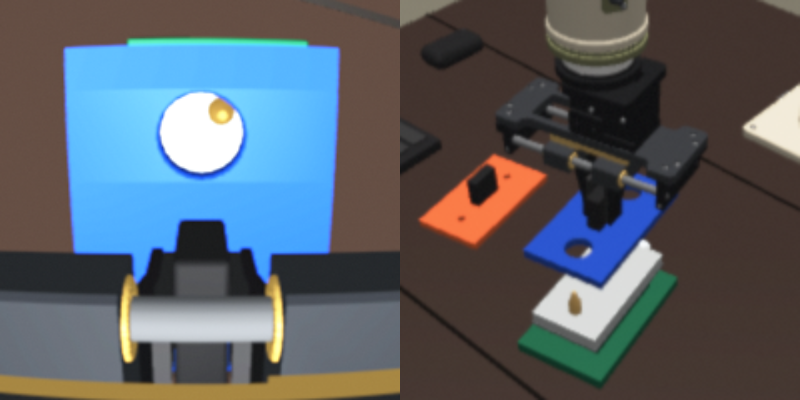

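The wrist view (left half of the picture) shows the plate level in hand, with the far hole centred at (320.6,159.8) and the pin tip showing through it at about (333,150). I work out the offset with heights taken into account.

Run:
```python
from h import *
from scipy.spatial.transform import Rotation as R
c=dict(np.load('wrist2.npz'));I=c['image'].astype(int)
m=((I[...,2]>I[...,0]+60)).astype(np.uint8)
cs,hi=cv2.findContours(m,cv2.RETR_CCOMP,cv2.CHAIN_APPROX_NONE)
for k,x in zip(cs,hi[0]):
    if x[3]>=0 and cv2.contourArea(k)>300:
        e=cv2.fitEllipse(k);print(e,fish(c,e[0],.160).round(4), fish(c,e[0],.160)-0)
print('depth plate',c['z_map'][130,300],'tip',fish(c,(333.2,149.6),.09),'low',fish(c,(331.5,145),.075))
# plate tilt/height from depth
v,u=np.nonzero(m);z=c['z_map'][v,u];K=c['mtx'];T=c['T']
d=np.c_[u,v]-K[[0,1],[2,2]];d=d/K[0,0];t=np.linalg.norm(d,axis=1,keepdims=True)
p=np.c_[d/t*np.tan(t),np.ones(len(t))]*z[:,None];p=p@T[:3,:3].T+T[:3,3]
k=abs(p[:,2]-.16)<.02;p=p[k];A=np.c_[p[:,:2],np.ones(len(p))];print('plane',np.linalg.lstsq(A,p[:,2],rcond=None)[0],'z',p[:,2].mean())
for n in ['top','scene']:
    c=dict(np.load(n+'2.npz'));h=cv2.cvtColor(c['image'],cv2.COLOR_RGB2HSV);H,S,V=[h[...,i] for i in range(3)]
    print(n,rect(c,(H>105)&(H<130)&(S>150)&(V>80),.16,.13,.19))
```

```text
((320.3340148925781, 159.09524536132812), (48.633522033691406, 50.45094299316406), 101.33070373535156) [[ 0.5671 -0.0019]] [[ 0.56713172 -0.00191512]]
depth plate 0.16434216 tip [[ 0.56735807 -0.01188598]] low [[ 0.56939668 -0.01064069]]
plane [-0.00318604 -0.00024777  0.16012428] z 0.1583366598787727
top ((462.5, 14.0), (67.9, 16.3), 'yaw', np.float32(11.0), 'z', np.float64(0.1601))
scene ((532.7, -7.7), (144.1, 93.2), 'yaw', np.float32(11.5), 'z', np.float64(0.1587))
```

The plate is level, 10 mm short along the tool's y. I correct that and descend to just above the pin tips.

```bash
P="python3 -m pendant"
$P '[{"dp":[-0.008,0.063,0],"rotation":[0,0,0.001],"jaw":0},{"dp":[-0.008,0.063,0.1],"rotation":[0,0,0.001],"jaw":0},{"dp":[-0.008,0.063,0.2],"rotation":[0,0,0.001],"jaw":0},{"dp":[-0.008,0.063,0.3],"rotation":[0,0,0.001],"jaw":0},{"dp":[-0.008,0.063,0.34],"rotation":[0,0,0.001],"jaw":0},{"dp":[-0.008,0.063,0.34],"rotation":[0,0,0.001],"jaw":0}]' 
python3 go.py .519 -.021 .0765 11.7
python3 - <<'E'
from bench import r,camera
from h import *
for n in ['wrist','scene']:
    c=camera(n);np.savez(f'{n}3.npz',**c);cv2.imwrite(f'pics/{n}3.png',c['image'][:,:,::-1])
    if n=='wrist':
        I=c['image'].astype(int);m=((I[...,2]>I[...,0]+60)).astype(np.uint8)
        cs,hi=cv2.findContours(m,cv2.RETR_CCOMP,cv2.CHAIN_APPROX_NONE)
        for k,x in zip(cs,hi[0]):
            if x[3]>=0 and cv2.contourArea(k)>300: e=cv2.fitEllipse(k);print(e,fish(c,e[0],.109))
a=cv2.imread('pics/wrist3.png');b=cv2.imread('pics/scene3.png')
cv2.imwrite('pics/both3.png',np.hstack([cv2.resize(a[110:210,270:370],(400,400)),cv2.resize(b[130:260,240:370],(400,400))]))
E
```

```text
time: 8.3
ee_pos: [0.5185, -0.0234, 0.1148]
eef_rot: [0.995, 0.1, -0.0, -0.0]
ft_force: [0.2, 0.0, -4.3]
width: 0.016
grip_force: 40.0
t 8.3 pos [ 0.5185 -0.0234  0.1148] F [ 0.2  0.  -4.3] w 0.016 g 39.99998345039785
dp [ 0.0064 -0.0149  0.2553] rot [-0.0001  0.0001 -0.0005]
((320.4706726074219, 158.949951171875), (48.89053726196289, 50.53165054321289), 89.1708755493164) [[ 0.56815182 -0.01327411]]
```

View pics/both3.png

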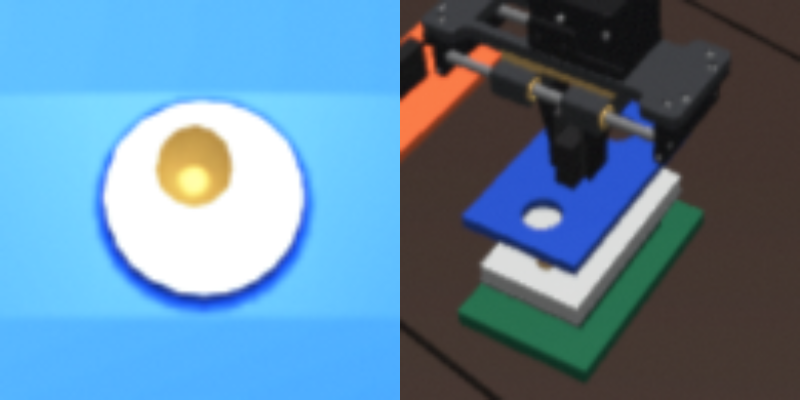

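The pin tip is at about (318.3,155) and the hole centre at (320.5,159).

Run:
```python
from h import *
c=dict(np.load('wrist3.npz'));t=np.radians(11.6)
for zt in (.106,.109):
    h=fish(c,(320.5,159),zt)[0];p=fish(c,(318.3,155),.09)[0];d=p-h
    print(h,p,d,'tool x,y mm',1e3*(d@[np.cos(t),np.sin(t)]),1e3*(d@[np.sin(t),-np.cos(t)]))
```

```text
[ 0.56773911 -0.01337383] [ 0.56778215 -0.01201226] [4.30444068e-05 1.36157271e-03] tool x,y mm 0.3159474465685469 -1.3251076521657867
[ 0.5681282 -0.0132951] [ 0.56778215 -0.01201226] [-0.00034605  0.00128285] tool x,y mm -0.08102553621886784 -1.3262259140807406
```

```bash
P="python3 -m pendant"
$P '[{"dp":[0,-0.009,0],"rotation":[0,0,0],"jaw":0},{"dp":[0,-0.009,0.05],"rotation":[0,0,0],"jaw":0},{"dp":[0,-0.009,0.1],"rotation":[0,0,0],"jaw":0},{"dp":[0,-0.009,0.15],"rotation":[0,0,0],"jaw":0},{"dp":[0,-0.009,0.2],"rotation":[0,0,0],"jaw":0},{"dp":[0,-0.009,0.2],"rotation":[0,0,0],"jaw":0},{"dp":[0,-0.009,0.2],"rotation":[0,0,0],"jaw":0}]' 
python3 go.py .519 -.021 .0765 11.7
python3 - <<'E'
from bench import r,camera
from h import *
for n in ['wrist','scene']:
    c=camera(n);np.savez(f'{n}4.npz',**c);cv2.imwrite(f'pics/{n}4.png',c['image'][:,:,::-1])
a=cv2.imread('pics/wrist4.png');b=cv2.imread('pics/scene4.png')
cv2.imwrite('pics/both4.png',np.hstack([cv2.resize(a[110:210,270:370],(400,400)),cv2.resize(b[130:260,240:370],(400,400))]))
E
```

```text
time: 9.28
ee_pos: [0.5187, -0.0222, 0.0854]
eef_rot: [0.995, 0.1, 0.0, 0.0]
ft_force: [-0.1, 0.2, -5.2]
width: 0.0158
grip_force: 40.0
t 9.275 pos [ 0.5187 -0.0222  0.0854] F [-0.1  0.2 -5.2] w 0.0158 g 39.999932907521725
dp [ 0.0038 -0.0073  0.0597] rot [ 0.     -0.     -0.0005]
```

View pics/both4.png

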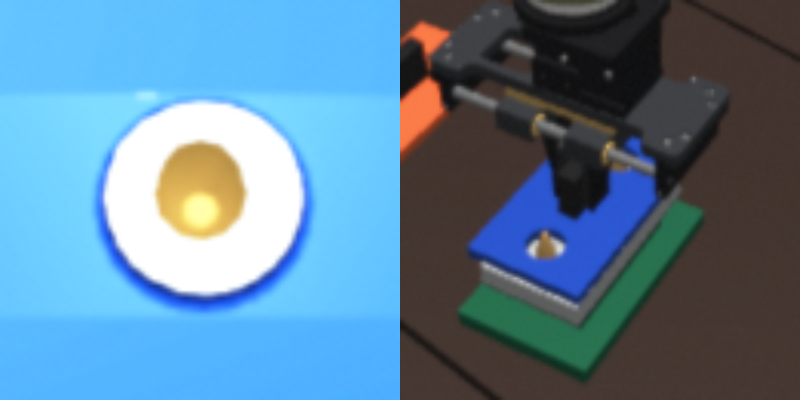

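The pin stands centred in its hole (tip at (320,163)) and there is no side force. I creep down to contact.

```bash
P="python3 -m pendant"
$P '[{"dp":[0,0,0.02],"rotation":[0,0,0],"jaw":0},{"dp":[0,0,0.04],"rotation":[0,0,0],"jaw":0},{"dp":[0,0,0.05],"rotation":[0,0,0],"jaw":0},{"dp":[0,0,0.05],"rotation":[0,0,0],"jaw":0},{"dp":[0,0,0.05],"rotation":[0,0,0],"jaw":0}]' 
$P '[{"dp":[0,0,0.007],"rotation":[0,0,0],"jaw":0},{"dp":[0,0,0.007],"rotation":[0,0,0],"jaw":0},{"dp":[0,0,0.007],"rotation":[0,0,0],"jaw":0}]'
```

```text
time: 10.0
ee_pos: [0.5185, -0.0222, 0.0778]
eef_rot: [0.995, 0.1, 0.0, 0.0]
ft_force: [-0.2, -0.3, -5.2]
width: 0.0158
grip_force: 40.0
time: 10.38
ee_pos: [0.5185, -0.0223, 0.0768]
eef_rot: [0.995, 0.1, 0.0, 0.0]
ft_force: [-0.9, 0.6, -4.3]
width: 0.0158
grip_force: 40.0
```

```bash
P="python3 -m pendant"
$P '[{"dp":[0,0,0.005],"rotation":[0,0,0],"jaw":0},{"dp":[0,0,0.005],"rotation":[0,0,0],"jaw":0},{"dp":[0,0,0.005],"rotation":[0,0,0],"jaw":0}]' |grep -E "pos|force"
$P '[{"dp":[0,0,0.005],"rotation":[0,0,0],"jaw":0},{"dp":[0,0,0.005],"rotation":[0,0,0],"jaw":0},{"dp":[0,0,0.005],"rotation":[0,0,0],"jaw":0}]' |grep -E "pos|force"
```

```text
ee_pos: [0.5186, -0.0223, 0.0763]
ft_force: [-1.4, 0.1, 1.1]
grip_force: 40.0
ee_pos: [0.5186, -0.0223, 0.0762]
ft_force: [-6.5, 0.1, 10.3]
grip_force: 40.0
```

Seated: the vertical force rises as the plate bears on the stage. I ease off, open the fingers and rise straight up.

```bash
P="python3 -m pendant"
$P '[{"dp":[0,0,-0.005],"rotation":[0,0,0],"jaw":0},{"dp":[0,0,-0.005],"rotation":[0,0,0],"jaw":0},{"dp":[0,0,-0.005],"rotation":[0,0,0],"jaw":0.6},{"dp":[0,0,-0.005],"rotation":[0,0,0],"jaw":0.6},{"dp":[0,0,-0.005],"rotation":[0,0,0],"jaw":0.6},{"dp":[0,0,-0.005],"rotation":[0,0,0],"jaw":0.6},{"dp":[0,0,-0.005],"rotation":[0,0,0],"jaw":0.6}]'
$P '[{"dp":[0,0,-0.1],"rotation":[0,0,0],"jaw":0.6},{"dp":[0,0,-0.3],"rotation":[0,0,0],"jaw":0.6},{"dp":[0,0,-0.6],"rotation":[0,0,0],"jaw":0.6},{"dp":[0,0,-1],"rotation":[0,0,0],"jaw":0.6},{"dp":[0,0,-1],"rotation":[0,0,0],"jaw":0.6},{"dp":[0,0,-1],"rotation":[0,0,0],"jaw":0.6},{"dp":[0,0,-1],"rotation":[0,0,0],"jaw":0.6}]'
python3 - <<'E'
from bench import r,camera
from h import *
for n in ['wrist','scene']:
    c=camera(n);np.savez(f'{n}5.npz',**c);cv2.imwrite(f'pics/{n}5.png',c['image'][:,:,::-1])
h=cv2.cvtColor(c['image'],cv2.COLOR_RGB2HSV);H,S,V=[h[...,i] for i in range(3)]
m=(H>105)&(H<130)&(S>150)&(V>80);print(rect(c,m,.07,.04,.1))
v,u=np.nonzero(m);K=c['mtx'];T=c['T'];z=c['z_map'][v,u];p=np.c_[(u-K[0,2])/K[0,0]*z,(v-K[1,2])/K[0,0]*z,z]@T[:3,:3].T+T[:3,3]
k=p[:,2]>.065;p=p[k];print(np.linalg.lstsq(np.c_[p[:,:2],np.ones(len(p))],p[:,2],rcond=None)[0],p[:,2].mean())
a=cv2.imread('pics/wrist5.png');b=cv2.imread('pics/scene5.png')
cv2.imwrite('pics/both5.png',np.hstack([cv2.resize(a[:,120:520],(400,400)),cv2.resize(b[100:300,200:400],(400,400))]))
E
```

```text
time: 12.0
ee_pos: [0.5185, -0.0223, 0.076]
eef_rot: [0.995, 0.1, 0.0, 0.0]
ft_force: [-0.1, 0.1, -0.1]
width: 0.0506
grip_force: 0.0
time: 12.88
ee_pos: [0.5178, -0.0223, 0.225]
eef_rot: [0.995, 0.1, -0.001, -0.0]
ft_force: [-1.1, 0.3, -0.2]
width: 0.0521
grip_force: 0.0
((521.8, -19.6), (165.3, 93.0), 'yaw', np.float32(11.4), 'z', np.float64(0.0689))
[ 0.19948965  0.66420363 -0.02335392] 0.0729268313566579
```

View pics/both5.png

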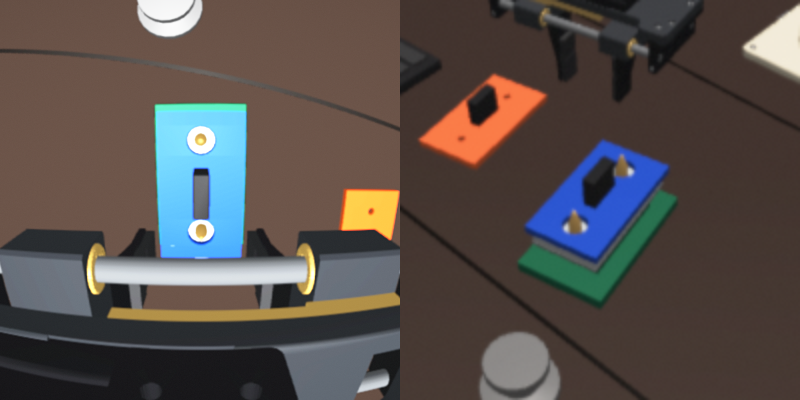

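Both pins stand through both holes (wrist crop (201,140) and (201,231)). The plate lies on the stage, its top measuring 69 mm against the expected 70 mm. The gripper is clear.

```bash
python3 -c "
from bench import r
print(r.close_job())"
```

```text
the job is handed in; nothing more can be done
None
```

The blue cover is on the green stage with both pins through its holes and its top at about the expected height. I released it and handed the job in at about 13 s of the 38 s limit, and the orange plate and casting were not touched.

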